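# Let the sample tray out to the next hole

### The job

The sample tray on the bench sits at the end of a telescoping arm. Press the orange sprung button, slide the tube gently out by one hole until the button pops up by itself into the hole in the blue stop plate, and leave it locked there with the bottle still standing in the tray. Use light force on the button, and leave the other things on the bench alone.

Things in the scene. Friction and masses are not known exactly. Their poses are not given: they have to be found in the camera images.
- tray_stand: Fixed outer part of the telescoping arm: a level aluminium tube, 40 mm square, 220 mm long, top face 108 mm above the bench, on two white feet. Origin on the bench under the tube's middle; z up; y runs along the tube and points to the tray: the way the arm is let out. A 10 mm wide slot along the top has three holes in it, each 20 mm long.
- first_hole (a point): Centre of the first hole, where the button starts, in the tube's top face; axes as tray_stand. The wanted next hole is in a blue stop plate (56 mm long) that was set by hand: it lies 41 to 59 mm further along +y, not measured, so it must be seen or felt for. A last hole, not wanted, is 100 mm along.
- slide_tube (a joint): How far the inner tube, with tray and button, is let out, m: 0 in the first hole (about 1.5 mm of play either way), 0.041 to 0.059 in the wanted hole, 0.1 in the last; end stop at 0.113. Sliding takes about 2 N with the button held down, some 3 N when the released latch rubs under the slot, with brief peaks to 9 N as it starts to move.
- thumb_pad: Orange button: flat pad, 34 mm wide, 48 mm long along the tube, with an upright ridge across each end (4 mm thick, 14 mm high), 40 mm apart, open at the sides. Origin: centre of the pad's top face, 124 mm above the bench when popped up; axes as tray_stand. It moves with the inner tube: press it down, push a ridge to slide. Over 25 N, down or sideways, bends it.
- latch (a joint): How far the button is pressed, m: 0 popped up in a hole (locked), 0.009 fully down. A 17 mm shoulder under it locks in the holes and is clear of them from 0.005 on. Between holes a released button stays 0.003 to 0.005 down, rubbing under the tube's top, until it meets a hole. The spring gives 4 N at 0 and 7.4 N fully down.
- sample_bottle_mid (a point): Centre (half-way up) of the amber bottle with a blue cap, 38 mm across and 70 mm tall, loose in the white tray (120 mm square, rim 22 mm high, its floor 96 mm above the bench). z along the bottle.
- pill_bottle_mid (a point): Centre of a white pill bottle with a green cap, 52 mm across and 100 mm tall, standing on the bench; leave alone.
- mug_mid (a point): Centre of a blue mug, 76 mm across and 90 mm tall; leave alone.
- carton_mid (a point): Centre of a red carton, 50 x 90 x 70 mm tall; leave alone.
There are look-alikes about, which are no part of the job. Leave any pink or turquoise look-alike of the part that bears sample_bottle_mid alone.

How it is judged (in metres and radians):
On the way, in this order (a step that is already met when the one before it is completed fails the run):
1. the button is pressed and the tube slid out of the first hole (value of joint latch above 0.003 m and value of joint slide_tube above 0.008 m), for 0.1 s.
2. the button has popped up in the hole of the blue plate (value of joint latch below 0.0015 m and value of joint slide_tube between 0.036 and 0.064 m), for 0.3 s.
At the end, for the whole second after the job is handed in: The button is popped up (latch under 1.5 mm) with the tube let out 36 to 64 mm, which is only so in the blue plate's hole, and the bottle stands upright (within 0.2 rad) in the tray (all of step 2 and angle between sample_bottle_mid's own z axis and vertical below 0.2 rad and horizontal distance between sample_bottle_mid and thumb_pad below 0.325 m and height (world z) of sample_bottle_mid between 0.12 and 0.145 m); the robot touches nothing.
It fails at once if the button is pressed or pushed with more than 25 N (contact force between thumb_pad and the fingers above 25 N).
It fails at once if another thing on the bench is moved more than 30 mm (distance of any of pill_bottle_mid, mug_mid, carton_mid from where it was at the start of the episode above 0.03 m).
It also fails if it takes over 45 s, if anything falls off the work surface, if the arm or the gripper's body presses on something with over 40 N, if the wrist force passes 120 N, or if a joint passes its speed limit or range.

### The arm

A 7-joint arm with a two-finger parallel gripper is mounted at the origin on the work surface. World frame = base frame: x ahead of the robot, y to its left, z up, the work surface at z = 0. Lengths are in m, angles in degrees, forces in N, time in s.
With the tool pointing down it reaches from about 0.4 to 0.85 m from the base axis. Payload 6.9 kg.
Tool frame: the origin (TCP) lies midway between the tips of the shut fingers; the grasp point (between the pads) lies 19 mm behind it (robot.grip_depth is the z of the grasp point in the tool frame, in m); z points along the fingers, x is the direction in which the jaws open and shut, and the axes are right-handed (so a half turn about z gives the same grasp; the last joint's range is limited). The gripper opens to 85 mm and grips with 20 to 120 N. Pads are 22 mm wide; open, the fingers measure 114 mm over their backs; the gripper's body (76 mm by 85 mm) begins 54 mm behind the grasp point. The pads swing forward as they close: fully open they stand 13 mm farther back than shut.
Start: joints at [-57.267, 29.078, -13.613, 85.955, 7.202, 65.827, -8.869], TCP at [0.281, 0.558, 0.231] pointing down, gripper open.
Joint ranges: [-176.47, 176.47], [-13.61, 117.27], [-81.72, 77.17], [0.22, 143.17], [-87.28, 267.28], [10, 112.55], [-165.47, 165.47]. Speed limits (degrees/s): [136.94, 136.94, 180, 180, 180, 180, 180].

### API

Orientations are given as [roll, pitch, yaw] about the fixed x, y, z axes, in that order (R = Rz(yaw) Ry(pitch) Rx(roll)).
In Python, from rig import status, viewer, ticket, robot gives the robot as it stands. The module is installed in compiled form; this text tells all that it offers.
- The arm moves only by the shell command python3 -m handwheel 'ROWS' [OPENING] [FORCE]. ROWS is text: rows parted by semicolons, each of 6 numbers parted by spaces: the shift along the tool's x, y, z in m, then the turn, a rotation vector about the tool's x, y, z in rad. A call has 1 to 12 rows; each row shifts and turns the commanded pose from where the row before left it, along the tool's axes as they then stand; what a row does not reach is not made up. A row lasts 1/8 s, in which the tool goes at most 62.5 mm and 10.7 degrees, less where a joint would pass 70% of its speed; a pose out of reach is approached as far as the arm can. A call with a gripper value outside its range is refused whole. OPENING is the finger opening in m, from 0 to 0.0854, set as the call begins (- or left out, the last holds). The fingers move at their own pace and stop on an object; FORCE is the grip in N (left out, the last holds). Time passes only in rows, so rows that do not move let the fingers close. It gives the time, the measured TCP pose, the force and the opening at its end, in the units of the state.
- status.observe(): the state, without advancing time (a new reading comes with each control period).
- viewer.get_image(name): name is "scene" or "top" or "wrist"; returns a dict with "image" (384x512x3 uint8, red, green, blue), "fx", "fy", "cx", "cy" (pixels), "R" (3x3) and "t" (3): a world point X has camera coordinates R X + t. Camera axes: x right, y down, z forward; pixel columns grow to the right and rows downward; lengths in m; the calibration is good to about 2 mm. A picture is of the moment at which its call begins. There is no depth.
- ticket.job_done(): hands the job in, once; it reports no verdict.
The state is a dict: "t": time; "qpos": joint angles; "qvel": joint speeds; "tau": joint torques, N m; "ee_pos": TCP position; "orientation": TCP orientation; "wrist_force": force on the tool from outside, world axes, zero at the start; "wrist_torque": the same for the moment, N m; "opening": finger opening in m.
Only numpy, scipy, OpenCV 4.12 (cv2) and the standard library are available. Lean on these libraries where they do the work, as an engineer would, in place of code of your own. Each camera call takes 0.05 s, during which the arm holds its last target. There are 200 camera calls.

## Working session

There is one attempt and no reset: what is moved stays moved. The work goes in short steps, Python scripts to look and compute and a shell command to move; the robot and the scene stay as the last step left them, time stands still between calls to the robot, and variables do not carry over. Pictures are saved under pics/ and viewed, about 8 in all and at most 12, crops included, and the job is handed in when it is done.

```bash
mkdir -p pics
python3 - <<'E'
from rig import status, viewer
import cv2, numpy as np
s=status.observe(); print(s)
a=[]
for n in("scene","top"):
    d=viewer.get_image(n); np.savez(f"pics/{n}0.npz",**d); cv2.imwrite(f"pics/{n}0.png",d["image"][:,:,::-1]); print(n,d["fx"],d["cx"],d["cy"],d["R"],d["t"])
    a.append(d["image"][:,:,::-1])
E
```

```text
{'t': 0.0, 'qpos': array([-57.26823705,  29.1254548 , -13.60896465,  86.00842479,
         7.20127848,  65.82677658,  -8.86878991]), 'qvel': array([ 0.13336122,  0.02926046, -0.01945762, -0.02034994, -0.06817803,
        0.07093101,  0.0136927 ]), 'tau': array([-1.64761324e-03, -6.20598650e+01, -2.18738303e+00, -2.49653238e+01,
        1.25742954e-02,  1.18621584e-02,  4.24482312e-05]), 'ee_pos': array([0.28054072, 0.55793962, 0.23043216]), 'orientation': array([1.79998745e+02, 1.01933352e-01, 6.33140054e+01]), 'wrist_force': array([-0.03151937,  0.91942487, -0.86085913]), 'wrist_torque': array([-0.02782902, -0.02631343,  0.0072474 ]), 'opening': 0.08538035399291878}
scene 418.081042794635 251.84564272589157 186.7771702066665 [[-0.85563292  0.51757256 -0.00331038]
 [ 0.41235094  0.67779071 -0.6087417 ]
 [-0.31282425 -0.52222448 -0.79336157]] [ 0.47544331 -0.13277593  1.39355867]
top 437.4751769070398 252.46702619982537 191.9991523800986 [[-0.0105491  -0.9999287  -0.00559614]
 [-0.99866276  0.01081866 -0.05055336]
 [ 0.0506103   0.00505536 -0.99870568]] [-0.07175     0.54671523  1.24169941]
```

View pics/scene0.png

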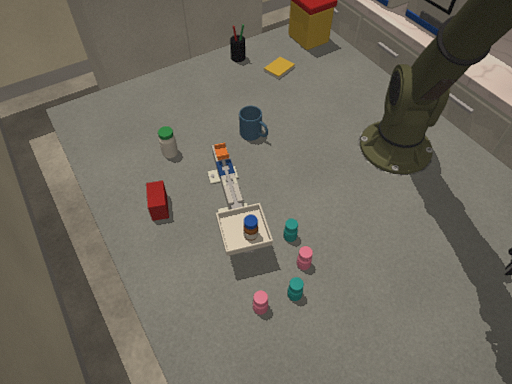

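View pics/top0.png

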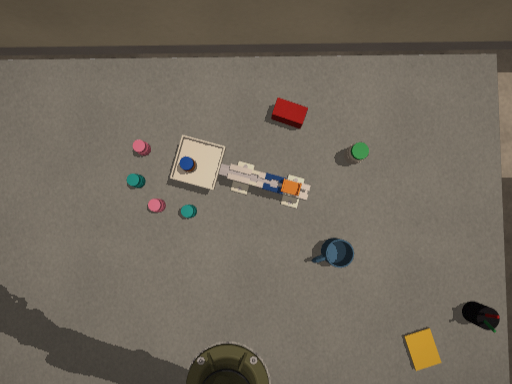

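Scene: tray at (245,228) with the amber, blue-capped bottle at (251,225), and orange button at (221,153). Top: orange button (291,187), blue plate (273,183), tray (197,163). Other candidates for the bottle: pink (140,147), (156,205) and turquoise (135,181), (188,211) on the bench. These are look-alikes and will be left alone. The only orange pad is at (291,187). Next I'll measure and take a close crop.

```bash
cat > h.py <<'E'
import cv2, numpy as np
def ray(d,uv,z):
    R,t=np.array(d["R"]),np.array(d["t"]); c=-R.T@t
    v=R.T@np.array([(uv[0]-d["cx"])/d["fx"],(uv[1]-d["cy"])/d["fy"],1]); return c+v*(z-c[2])/v[2]
def proj(d,X):
    p=d["R"]@np.array(X)+d["t"]; return np.array([d["fx"]*p[0]/p[2]+d["cx"],d["fy"]*p[1]/p[2]+d["cy"]])
def blobs(im,lo,hi,amin=30):
    m=cv2.inRange(cv2.cvtColor(np.ascontiguousarray(im),cv2.COLOR_RGB2HSV),lo,hi)
    n,l,st,ce=cv2.connectedComponentsWithStats(m)
    return m,[(st[i],ce[i],cv2.minAreaRect(np.argwhere(l==i)[:,::-1].astype(np.float32))) for i in range(1,n) if st[i][4]>=amin]
E
python3 - <<'E'
from h import *
for n in("scene","top"):
    d=dict(np.load(f"pics/{n}0.npz"))
    for nm,lo,hi,z in(("orange",(5,160,120),(18,255,255),.128),("blue",(105,150,60),(120,255,255),.109),("white",(0,0,150),(60,60,255),.1)):
        for st,ce,r in blobs(d["image"],lo,hi)[1]:
            print(n,nm,st[4],ce.round(1),ray(d,ce,z).round(4),r)
d=dict(np.load("pics/top0.npz")); im=d["image"][120:230,160:330,::-1]
a=cv2.resize(im,None,fx=4.5,fy=4.5,interpolation=cv2.INTER_CUBIC); cv2.imwrite("pics/c1.png",a)
E
```

```text
scene orange 117 [221.2 152.3] [ 0.554  -0.1734  0.128 ] ((221.60003662109375, 152.29998779296875), (12.965338706970215, 11.067973136901855), 71.56504821777344)
scene blue 34 [383.6   1.5] [-0.4402 -0.5814  0.109 ] ((382.5, 2.5), (5.0, 9.0), 90.0)
scene blue 208 [421.1  21.7] [-0.4628 -0.3884  0.109 ] ((421.5768737792969, 21.884611129760742), (37.442264556884766, 5.8243513107299805), 33.6900634765625)
scene blue 49 [229.9 166.7] [ 0.552  -0.1272  0.109 ] ((229.61766052246094, 165.97059631347656), (13.339459419250488, 4.6081767082214355), 75.96376037597656)
scene blue 54 [220.  168.7] [ 0.5798 -0.1354  0.109 ] ((220.0413055419922, 168.1376190185547), (13.505351066589355, 4.7891316413879395), 73.3007583618164)
scene blue 142 [250.4 221.7] [0.5981 0.0637 0.109 ] ((250.5, 221.5), (13.0, 11.0), 90.0)
scene white 817 [399.   22.6] [-0.3964 -0.4392  0.1   ] ((395.10784912109375, 18.84104347229004), (84.22520446777344, 12.500794410705566), 34.159690856933594)
scene white 41 [387.8  48.3] [-0.2393 -0.332   0.1   ] ((387.7615661621094, 48.32514190673828), (21.61165428161621, 1.7740910053253174
[... 2039 characters left out ...]
94117736816406), (18.91777801513672, 5.093247413635254), 14.03624439239502)
top white 2419 [213.8 165.7] [0.6133 0.0248 0.1   ] ((226.35101318359375, 169.7363739013672), (105.23757934570312, 45.87416076660156), 15.52410888671875)
top white 215 [300.7 186. ] [ 0.5561 -0.2071  0.1   ] ((297.4433898925781, 186.69810485839844), (24.038095474243164, 20.05463981628418), 15.945395469665527)
top white 58 [238.4 190.3] [ 0.5466 -0.0405  0.1   ] ((238.56922912597656, 190.24612426757812), (16.313276290893555, 3.5082316398620605), 15.255120277404785)
top white 78 [290.5 203.7] [ 0.5093 -0.1792  0.1   ] ((289.7358093261719, 201.42453002929688), (16.483266830444336, 9.203156471252441), 15.945394515991211)
```

View pics/c1.png

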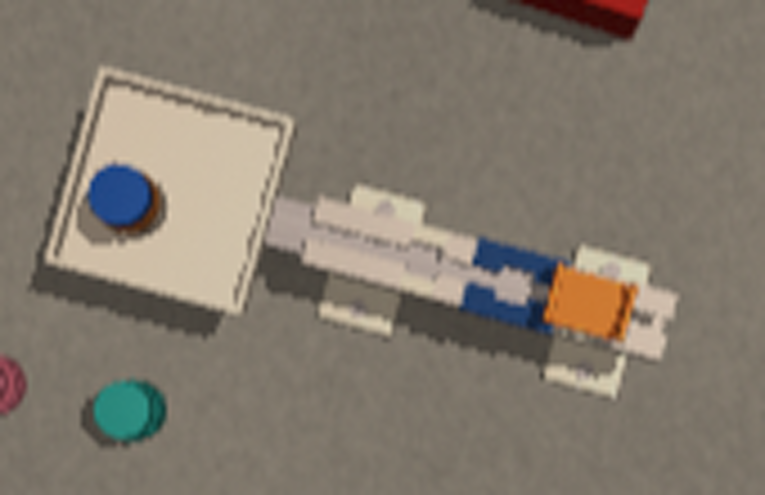

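The crop confirms the orange pad at crop (590,302), the blue plate's hole at (512,287), the last hole at (425,257), and the amber bottle in the white tray. I'll compute the geometry and swing across at height with the fingers shut. The tool is radial now, so the swing is along tool y.

```bash
python3 - <<'E'
from h import *
d=dict(np.load("pics/top0.npz"))
c=lambda u,v:(160+(u+.5)/4.5-.5,120+(v+.5)/4.5-.5)
for n,u,v,z in(("pad",590,302,.124),("hole2",512,287,.108),("hole3",425,257,.108),("tray",170,190,.118),("tubeL",387,248,.108),("tubeEnd",650,320,.108)):print(n,ray(d,c(u,v),z).round(4))
E
python3 -m handwheel '0 0.06 0 0 0 0.1;0 0.06 0 0 0 0.1;0 0.06 0 0 0 0.1;0 0.06 0 0 0 0.1;0 0.06 0 0 0 0.1;0 0.06 0 0 0 0.1;0 0.06 0 0 0 0.1;0 0.06 0 0 0 0.1;0 0.06 0 0 0 0.1;0 0.06 0 0 0 0.1;0 0.06 0 0 0 0.1;0 0.06 0 0 0 0.1' 0 20
```

```text
pad [ 0.5531 -0.1784  0.124 ]
hole2 [ 0.5634 -0.1339  0.108 ]
hole3 [ 0.5817 -0.0827  0.108 ]
tray [0.622  0.0665 0.118 ]
tubeL [ 0.5873 -0.0603  0.108 ]
tubeEnd [ 0.543  -0.2149  0.108 ]
t: 1.6
ee_pos: [0.6379, -0.0196, 0.2307]
orientation: [180.0, 0.0, -5.6]
wrist_force: [0.4, -0.5, -0.1]
opening: 0.0002
```

```bash
python3 -m handwheel '-0.0235 0.055 0 0 0 0;-0.0235 0.055 0 0 0 0;-0.0235 0.055 0 0 0 0;0 0 0 0 0 0.089;0 0 0 0 0 0.089;0 0 0 0 0 0;0 0 0 0 0 0'
python3 - <<'E'
from h import *
from rig import viewer,status
for n in("wrist","top"):
    d=viewer.get_image(n); np.savez(f"pics/{n}1.npz",**d)
    if n=="wrist":
        cv2.imwrite("pics/w1.png",d["image"][:,:,::-1])
        for st,ce,r in blobs(d["image"],(5,160,120),(18,255,255))[1]: print(st[4],ce,ray(d,ce,.126),r)
print(proj(np.load("pics/wrist1.npz"),[.552,-.1765,.124]))
s=status.observe();print(s["ee_pos"],s["orientation"],s["wrist_force"])
E
```

```text
t: 2.48
ee_pos: [0.552, -0.175, 0.231]
orientation: [180.0, 0.0, -15.5]
wrist_force: [0.2, -0.2, -0.4]
opening: 0.0002
1572 [256.71374046 189.10559796] [ 0.55449848 -0.1766851   0.126     ] ((257.0, 189.5), (43.0, 38.0), 90.0)
147 [256.87755102 217.51020408] [ 0.54721875 -0.20375039  0.126     ] ((257.0, 217.5), (3.0, 36.0), 90.0)
[253.99939198 188.91183338]
[ 0.55210411 -0.17502349  0.23113737] [ 1.79999921e+02  1.81883868e-02 -1.55449671e+01] [ 0.72403686 -0.16674799 -0.55740362]
```

View pics/w1.png

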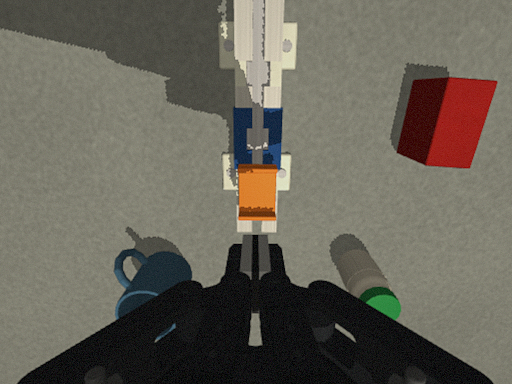

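```bash
python3 - <<'E'
from h import *
d=dict(np.load("pics/wrist1.npz")); im=d["image"]
print(-d["R"].T@d["t"], d["R"][2])
print([(r,*im[r,257].tolist()) for r in range(100,232,1)])
dd=np.array([np.cos(np.radians(74.2)),np.sin(np.radians(74.2)),0]);P=np.array([.5535,-.1767,0])
for s in(-24,-22,-20,-18,18,20,22,24):print(s,[proj(d,P+dd*s/1e3+[0,0,z]).round(1).tolist() for z in(.124,.138)])
E
python3 -c "
import cv2;a=cv2.imread('pics/w1.png')[95:235,200:320];cv2.imwrite('pics/c2.png',cv2.resize(a,None,fx=4.2,fy=4.2,interpolation=cv2.INTER_NEAREST))"
```

```text
[ 0.57504605 -0.09565378  0.37344781] [-0.08559594 -0.31149889 -0.94638352]
[(100, 179, 174, 161), (101, 188, 183, 170), (102, 159, 152, 143), (103, 92, 90, 84), (104, 104, 96, 90), (105, 100, 94, 90), (106, 108, 102, 100), (107, 104, 101, 97), (108, 107, 102, 95), (109, 102, 98, 92), (110, 103, 101, 95), (111, 102, 97, 95), (112, 107, 102, 94), (113, 107, 104, 98), (114, 108, 105, 98), (115, 109, 106, 100), (116, 106, 100, 93), (117, 105, 104, 99), (118, 103, 100, 94), (119, 106, 103, 94), (120, 110, 106, 99), (121, 108, 105, 97), (122, 110, 104, 99), (123, 105, 102, 95), (124, 107, 106, 98), (125, 109, 104, 96), (126, 100, 97, 89), (127, 107, 102, 96), (128, 108, 102, 96), (129, 105, 105, 101), (130, 102, 99, 93), (131, 108, 106, 99), (132, 107, 103, 97), (133, 108, 104, 100), (134, 103, 99, 91), (135, 105, 103, 97), (136, 106, 102, 94), (137, 101, 96, 94), (138, 105, 103, 97), (139, 105, 101, 94), (140, 107, 105, 99), (141, 104, 105, 98), (142, 106, 104, 97), (143, 106, 102, 93), (144, 103, 102, 95), (145, 98, 90, 86), (146, 164, 159, 147), (147, 214, 207, 193), (148, 184, 179, 16
[... 1332 characters left out ...]
0), (213, 104, 51, 11), (214, 102, 49, 12), (215, 96, 46, 13), (216, 140, 68, 22), (217, 201, 108, 31), (218, 227, 138, 51), (219, 228, 124, 33), (220, 186, 121, 86), (221, 125, 137, 127), (222, 135, 137, 123), (223, 133, 133, 114), (224, 129, 129, 115), (225, 130, 128, 115), (226, 131, 131, 118), (227, 134, 136, 121), (228, 135, 134, 118), (229, 130, 130, 117), (230, 132, 128, 113), (231, 127, 130, 114)]
-24 [[255.5, 213.0], [255.5, 219.2]]
-22 [[255.5, 211.0], [255.5, 217.2]]
-20 [[255.5, 209.0], [255.6, 215.1]]
-18 [[255.5, 207.0], [255.6, 213.0]]
18 [[255.8, 169.5], [255.8, 173.8]]
20 [[255.8, 167.3], [255.9, 171.5]]
22 [[255.8, 165.2], [255.9, 169.2]]
24 [[255.8, 162.9], [255.9, 166.9]]
```

View pics/c2.png

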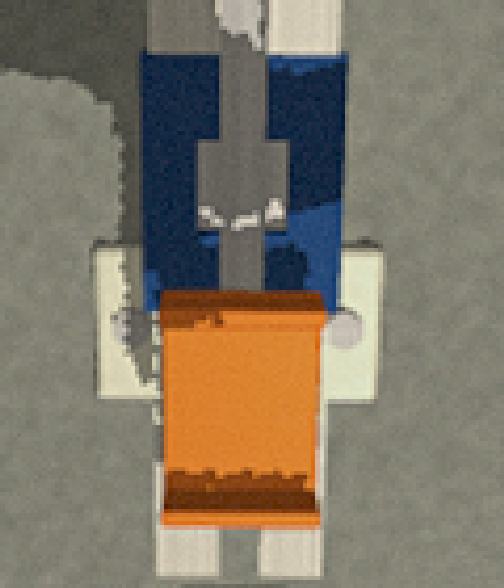

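Run:
```python
from h import *
d=dict(np.load("pics/wrist1.npz"))
dd=np.array([np.cos(np.radians(74.2)),np.sin(np.radians(74.2)),0]);P=np.array([.554,-.178,0])
for v in(107.5,128.3,150.2): print(v,(ray(d,(257,v),.108)-P)@dd)
for uv,z in(((257,219.8),.138),((257,168.3),.138),((257,163.7),.124)): print((ray(d,uv,z)-P)@dd)
G=P+dd*.004-np.array([.5521,-.1750,0]); y=np.radians(-15.54)
print(G, G@[np.cos(y),np.sin(y),0], G@[np.sin(y),-np.cos(y),0])
```

```text
107.5 0.07147382124917802
128.3 0.053363247177823356
150.2 0.033376660057078414
-0.023442227863667665
0.023880609404977698
0.024438959101471956
[0.00298912 0.00084887 0.        ] 0.0026524274540647977 -0.0016186588619091927
```

```bash
python3 -m handwheel '0.0027 -0.0016 0.04 0 0 -0.004;0 0 0.04 0 0 0;0 0 0.012 0 0 0;0 0 0.006 0 0 0;0 0 0 0 0 0;0 0 0 0 0 0'
python3 -m handwheel '0 0 0.002 0 0 0;0 0 0.002 0 0 0;0 0 0 0 0 0'
```

```text
t: 3.32
ee_pos: [0.5558, -0.1747, 0.1345]
orientation: [180.0, -0.1, -15.4]
wrist_force: [-0.5, -0.1, 0.9]
opening: -0.0001
t: 3.7
ee_pos: [0.555, -0.1744, 0.1292]
orientation: [180.0, 0.0, -15.4]
wrist_force: [0.4, 0.3, -0.7]
opening: 0.0002
```

```bash
python3 -m handwheel '0 0 0.002 0 0 0;0 0 0.002 0 0 0;0 0 0.001 0 0 0;0 0 0 0 0 0'
python3 -m handwheel '0 0 0.001 0 0 0;0 0 0.001 0 0 0;0 0 0.001 0 0 0;0 0 0 0 0 0'
```

```text
t: 4.2
ee_pos: [0.5551, -0.1745, 0.1242]
orientation: [180.0, 0.0, -15.4]
wrist_force: [-0.2, 0.8, -0.3]
opening: 0.0003
t: 4.7
ee_pos: [0.5552, -0.1745, 0.1214]
orientation: [180.0, -0.0, -15.4]
wrist_force: [-0.6, 0.5, 4.5]
opening: 0.0001
```

```bash
python3 -m handwheel '0 0 0.001 0 0 0;0 0 0.001 0 0 0;0 0 0.001 0 0 0;0 0 0.001 0 0 0;0 0 0 0 0 0'
python3 -m handwheel '0 0 0.0005 0 0 0;0 0 0 0 0 0'
```

```text
t: 5.32
ee_pos: [0.5552, -0.1745, 0.1174]
orientation: [180.0, -0.0, -15.4]
wrist_force: [-1.5, 0.1, 5.8]
opening: -0.0003
t: 5.58
ee_pos: [0.5552, -0.1745, 0.117]
orientation: [-180.0, -0.0, -15.4]
wrist_force: [-0.6, 0.5, 6.9]
opening: -0.0001
```

```bash
python3 -m handwheel '0 -0.001 0 0 0 0;0 -0.001 0 0 0 0;0 -0.001 0 0 0 0;0 -0.001 0 0 0 0;0 -0.001 0 0 0 0;0 -0.001 0 0 0 0'
python3 -m handwheel '0 -0.001 0 0 0 0;0 -0.001 0 0 0 0;0 -0.001 0 0 0 0;0 -0.001 0 0 0 0'
python3 -m handwheel '0 -0.001 0 0 0 0;0 -0.001 0 0 0 0;0 -0.001 0 0 0 0;0 -0.001 0 0 0 0'
```

```text
t: 6.32
ee_pos: [0.5566, -0.1695, 0.1171]
orientation: [180.0, -0.0, -15.4]
wrist_force: [-2.7, -1.3, 5.8]
opening: -0.0
t: 6.82
ee_pos: [0.5577, -0.1656, 0.1171]
orientation: [180.0, -0.0, -15.4]
wrist_force: [-2.2, -0.4, 7.0]
opening: -0.0002
t: 7.32
ee_pos: [0.5588, -0.1618, 0.1171]
orientation: [180.0, -0.0, -15.4]
wrist_force: [-1.7, -2.1, 5.7]
opening: 0.0002
```

```bash
cat > look.py <<'E'
from h import *
from rig import viewer,status
import sys
s=status.observe(); print("t",s["t"],s["ee_pos"].round(4),s["wrist_force"].round(1))
dd=np.array([np.cos(np.radians(74.2)),np.sin(np.radians(74.2)),0]);P=np.array([.554,-.178,0])
print("tcp s",(s["ee_pos"]-P)@dd)
d=viewer.get_image("wrist"); cv2.imwrite(f"pics/w_{sys.argv[1]}.png",d["image"][:,:,::-1])
for st,ce,r in blobs(d["image"],(3,140,90),(20,255,255),20)[1]: print("wrist",st,"far ridge top s",(ray(d,(ce[0],st[1]),.130)-P)@dd-.024)
d=viewer.get_image("top"); cv2.imwrite(f"pics/t_{sys.argv[1]}.png",d["image"][:,:,::-1])
for st,ce,r in blobs(d["image"],(3,140,90),(20,255,255))[1]: print("top",st,"s",(ray(d,ce,.128)-P)@dd)
for st,ce,r in blobs(d["image"],(105,150,60),(120,255,255))[1]: print("blue",st)
E
python3 look.py a
```

```text
t 7.325 [ 0.5588 -0.1618  0.1171] [-1.7 -2.1  5.7]
tcp s 0.01694474530272879
wrist [ 219  213   69   60 1854] far ridge top s 0.01957949732094163
top [405 328  36  43 731] s -0.43033502435672255
blue [175 156  13  13 132]
```

View pics/w_a.png

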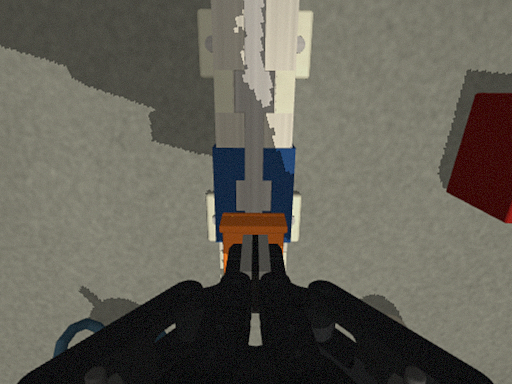

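```bash
python3 -m handwheel '0 -0.0015 0 0 0 0;0 -0.0015 0 0 0 0;0 -0.0015 0 0 0 0;0 -0.0015 0 0 0 0;0 -0.0015 0 0 0 0;0 -0.0015 0 0 0 0;0 -0.0015 0 0 0 0;0 -0.0015 0 0 0 0;0 0 0 0 0 0'
sed -i 's/\.130)-P/.118)-P/' look.py; python3 look.py b
python3 - <<'E'
from h import *
for f in("pics/top0.png","pics/t_a.png","pics/t_b.png"):
    im=cv2.imread(f)[:,:,::-1]
    d=np.load("pics/top0.npz")
    for st,ce,r in blobs(im,(105,150,60),(120,255,255))[1]: print(f,st[4],ce,ray(d,ce,.166))
E
```

```text
t: 8.55
ee_pos: [0.5622, -0.1499, 0.1171]
orientation: [180.0, -0.0, -15.4]
wrist_force: [-1.8, -0.3, 5.3]
opening: -0.0001
t 8.55 [ 0.5622 -0.1499  0.1171] [-1.8 -0.3  5.3]
tcp s 0.02929331152035849
wrist [ 219  213   69   60 1868] far ridge top s 0.0266764830619561
top [404 328  36  43 702] s -0.4290662326914417
blue [170 155  14  12 135]
pics/top0.png 136 [186.07352941 163.01470588] [0.61347615 0.08892234 0.166     ]
pics/top0.png 64 [273.390625 177.15625 ] [ 0.57513825 -0.13157481  0.166     ]
pics/top0.png 74 [270.91891892 188.12162162] [ 0.54747959 -0.12498538  0.166     ]
pics/t_a.png 132 [181.11363636 161.67424242] [0.61702683 0.10148078 0.166     ]
pics/t_b.png 135 [176.54814815 160.37037037] [0.6204747  0.11304514 0.166     ]
```

```bash
python3 -m handwheel '0 0 -0.003 0 0 0;0 0 -0.003 0 0 0;0 0 -0.003 0 0 0;0 0 0 0 0 0'
python3 -m handwheel '0 -0.001 0 0 0 0;0 -0.001 0 0 0 0;0 -0.001 0 0 0 0;0 -0.001 0 0 0 0;0 -0.001 0 0 0 0;0 -0.001 0 0 0 0;0 -0.001 0 0 0 0;0 -0.001 0 0 0 0'
python3 look.py c
```

```text
t: 9.15
ee_pos: [0.562, -0.1493, 0.1258]
orientation: [-180.0, 0.0, -15.4]
wrist_force: [-0.3, 0.4, -0.2]
opening: -0.0
t: 10.15
ee_pos: [0.5639, -0.1426, 0.1258]
orientation: [179.9, 0.0, -15.5]
wrist_force: [-1.1, -5.1, 0.4]
opening: 0.0001
t 10.15 [ 0.5639 -0.1426  0.1258] [-1.1 -5.1  0.4]
tcp s 0.036737531624222663
wrist [ 222  218   64   47 1498] far ridge top s 0.027286719887457893
top [405 328  36  43 733] s -0.4301356772410964
blue [169 154  14  13 138]
```

```bash
python3 -m handwheel '0 -0.001 0 0 0 0;0 -0.001 0 0 0 0;0 -0.001 0 0 0 0;0 -0.001 0 0 0 0;0 -0.001 0 0 0 0;0 -0.001 0 0 0 0;0 -0.001 0 0 0 0;0 -0.001 0 0 0 0;0 -0.001 0 0 0 0;0 -0.001 0 0 0 0'
python3 -m handwheel '0 -0.001 0 0 0 0;0 -0.001 0 0 0 0;0 -0.001 0 0 0 0'
python3 look.py d
```

```text
t: 11.5
ee_pos: [0.567, -0.1319, 0.1259]
orientation: [-180.0, -0.0, -15.4]
wrist_force: [-1.1, -3.1, 2.3]
opening: -0.0003
t: 11.88
ee_pos: [0.5677, -0.1291, 0.1258]
orientation: [-180.0, -0.0, -15.4]
wrist_force: [-0.1, -2.5, 2.3]
opening: -0.0001
t 11.875 [ 0.5677 -0.1291  0.1258] [-0.1 -2.5  2.3]
tcp s 0.05078422650079378
wrist [ 222  219   65   46 1468] far ridge top s 0.04068588937526204
top [404 328  37  42 708] s -0.42951531204934645
blue [164 153  14  13 136]
```

```bash
for i in 1 ; do python3 -m handwheel '0 -0.001 0 0 0 0;0 -0.001 0 0 0 0'; done; python3 -m handwheel '0 -0.001 0 0 0 0'; python3 look.py e
```

```text
t: 12.22
ee_pos: [0.5682, -0.1267, 0.1256]
orientation: [-180.0, 0.0, -15.4]
wrist_force: [0.1, -2.8, 0.5]
opening: 0.0001
t: 12.35
ee_pos: [0.5684, -0.1259, 0.1257]
orientation: [-180.0, 0.0, -15.4]
wrist_force: [0.9, -0.8, 0.6]
opening: 0.0003
t 12.35 [ 0.5684 -0.1259  0.1257] [ 0.9 -0.8  0.6]
tcp s 0.05409166738929281
wrist [ 221  221   67   46 1464] far ridge top s 0.04287294492428118
top [405 328  36  43 704] s -0.4301278828484353
blue [163 153  14  12 131]
```

```bash
python3 -m handwheel '0 -0.001 0 0 0 0';python3 -m handwheel '0 -0.001 0 0 0 0'; python3 look.py f; python3 -c "
import cv2,numpy as np
A=[cv2.resize(cv2.imread(f'pics/w_{k}.png')[150:290,190:320],None,fx=3,fy=3) for k in 'df']
cv2.imwrite('pics/c3.png',np.hstack(A))"
```

```text
t: 12.58
ee_pos: [0.5686, -0.1252, 0.1257]
orientation: [180.0, 0.0, -15.4]
wrist_force: [-0.3, -1.4, -0.5]
opening: 0.0001
t: 12.7
ee_pos: [0.5686, -0.1251, 0.1257]
orientation: [179.9, 0.0, -15.4]
wrist_force: [-1.6, -4.6, -0.2]
opening: 0.0
t 12.7 [ 0.5686 -0.1251  0.1257] [-1.6 -4.6 -0.2]
tcp s 0.0549023626636248
wrist [ 221  221   67   46 1446] far ridge top s 0.043635258935477365
top [404 328  37  43 724] s -0.43014667656685796
blue [163 153  13  12 131]
```

View pics/c3.png

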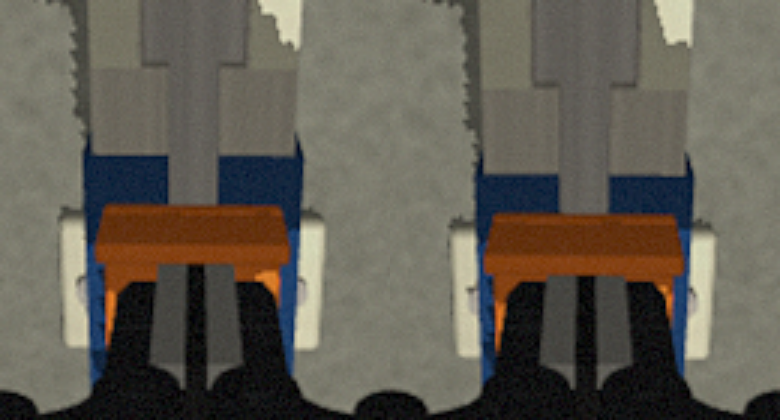

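```bash
python3 -m handwheel '0 -0.0005 0 0 0 0;0 0 0 0 0 0'; python3 -m handwheel '0 -0.0005 0 0 0 0;0 0 0 0 0 0'
```

```text
t: 13.05
ee_pos: [0.5686, -0.125, 0.1257]
orientation: [179.9, 0.0, -15.5]
wrist_force: [-1.3, -5.4, -1.0]
opening: 0.0002
t: 13.3
ee_pos: [0.5686, -0.125, 0.1257]
orientation: [179.9, 0.0, -15.5]
wrist_force: [-2.1, -7.3, -0.7]
opening: -0.0002
```

The tube no longer moves and the force on the ridge is rising, so it seems locked. I'll back off the ridge and feel the pad height lightly: 124 mm if popped up, about 120 mm if not.

```bash
python3 -m handwheel '0 0.003 0 0 0 0;0 0.004 0 0 0 0;0 0 0 0 0 0;0 0 0 0 0 0'; python3 -m handwheel '0 0 0.0015 0 0 0;0 0 0 0 0 0'; python3 -m handwheel '0 0 0.001 0 0 0;0 0 0 0 0 0'
```

```text
t: 13.8
ee_pos: [0.5674, -0.1297, 0.1258]
orientation: [-180.0, 0.0, -15.4]
wrist_force: [1.1, -0.1, -0.3]
opening: 0.0001
t: 14.05
ee_pos: [0.5674, -0.1299, 0.1242]
orientation: [-180.0, -0.0, -15.4]
wrist_force: [-0.5, -0.4, -0.2]
opening: -0.0001
t: 14.3
ee_pos: [0.5674, -0.13, 0.1235]
orientation: [-180.0, -0.0, -15.4]
wrist_force: [-1.4, 1.3, 3.8]
opening: -0.0003
```

At z = 0.1235 I feel 3.8 N, so the pad is at popped-up height. I'll retreat and check.

```bash
python3 -m handwheel '0 0 -0.005 0 0 0;0 0 -0.02 0 0 0;0 0 -0.04 0 0 0;0 0 -0.05 0 0 0;0 0.04 0 0 0 0;0 0.04 0 0 0 0;0 0 0 0 0 0;0 0 0 0 0 0'
python3 look.py g
python3 - <<'E'
import cv2,numpy as np
from rig import viewer
s=viewer.get_image("scene")["image"][:,:,::-1]
a=cv2.resize(s[100:280,130:310],(400,400),interpolation=cv2.INTER_CUBIC)
b=cv2.resize(cv2.imread("pics/w_g.png"),(400,300)); b=cv2.copyMakeBorder(b,0,100,0,0,cv2.BORDER_CONSTANT)
cv2.imwrite("pics/fin.png",np.hstack([a,b]))
E
```

```text
t: 15.3
ee_pos: [0.5461, -0.2068, 0.2382]
orientation: [-180.0, 0.0, -15.4]
wrist_force: [-0.1, 0.9, 0.2]
opening: -0.0001
t 15.3 [ 0.5461 -0.2068  0.2382] [-0.1  0.9  0.2]
tcp s -0.02984208652295259
wrist [ 233   69   43   63 2474] far ridge top s 0.04663173296065732
top [264 174  21  17 238] s 0.04517765540506979
top [404 328  37  42 710] s -0.42995837730756664
blue [163 153  13  12 130]
```

View pics/fin.png

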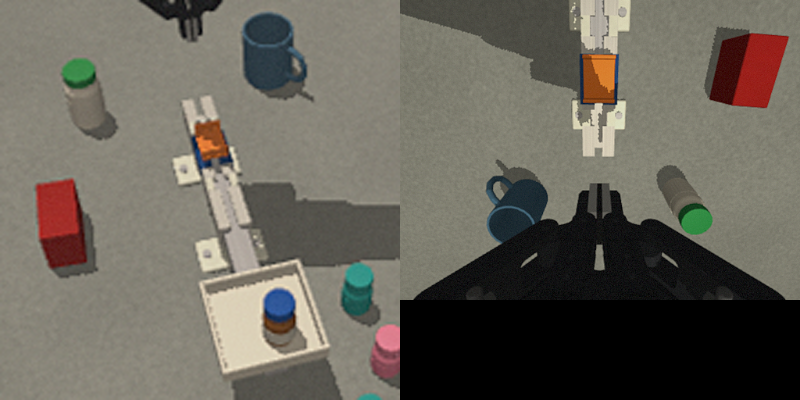

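The left crop shows the bottle upright in the tray at (279,315) and the orange button at (210,140) over the blue plate. The right one shows the button inside the blue plate at (599,80), with the gripper clear.

```bash
python3 -c "
from rig import ticket; print(ticket.job_done())"
```

```text
the job is handed in; nothing more can be done
None
```

The button is locked in the blue plate's hole with the bottle still standing in the tray, and I have handed the job in. No verdict is reported.

**What I did:** I pressed the button about 7 mm with roughly 7 N and slid the tube about 25 mm. I then let the button up and pushed its far ridge gently. It popped up at about 44 to 45 mm, at about 13 s of the 45 s allowed.

**Last checks:**
- **Lock:** the tube stopped moving while the push rose from 1.4 to about 7.6 N. I did not push past the 9 N that sliding can take, so this alone does not prove the lock.
- **Button height:** a light touch met the pad at 123.5 mm with 3.8 N, which fits a popped-up button. I felt no contact at 124.2 mm.
- **Position:** the top camera puts the button 45 mm out. The wrist camera gave about 43.5 mm for the hole, and its last rough reading for the button was 46.6 mm. They differ by up to 3 mm, but all are well inside 36 to 64 mm.
- **Scene:** the bottle is upright in the tray, the pill bottle, mug and carton look undisturbed (checked by eye, not measured), and the gripper is clear of everything.

Sensed forces stayed under about 8 N, well below the 25 N limit.

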